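# Complete the bottle row and hold the carrier up level

### The job

Two of the slim white bottles are still standing on the bench: stand them upright in the two empty wells of the metal bottle carrier, next to the two already there, so that its row of four is complete, and let go of them. Then lift the carrier by the grip bar in its middle straight up, about 15 cm off the bench, and finish while still holding it there, steady and level, with all four bottles in their wells, ready for a colleague to slide the ice tray underneath. Tip nothing over and leave everything else on the bench where it is.

Things in the scene. Friction and masses are not known exactly. Their poses are not given: they have to be found in the camera images.
- carrier: Loose aluminium bottle carrier, 350 g: base plate 66 mm (its x) by 236 mm (its y, the row), 5 mm thick; origin at the centre of its underside, z up. Four square wells in line along y, wall tops 25 mm above the underside, two on each side of the web of the grip bar. Grip bottles and bar with the fingers closing along its x; along y a neighbour is in the way. Yaw within 0.45 rad.
- grip_bar (a point): Centre of the carrier's grey grip bar, midway along the row: 18 mm thick along carrier x, 46 mm long along y, 24 mm tall, centre 103 mm and top 115 mm above the carrier's underside, on a web 10 mm thick. The nearest bottles' sides are 32 mm from its centre along y, their tops 105 mm above the underside. The full carrier balances here.
- well_0 (a point): Centre of the inner floor of carrier well 0 (5 mm above the carrier's underside), at carrier y = -92 mm; already holds a bottle at the start.
- well_1 (a point): Centre of the inner floor of carrier well 1 (5 mm above the carrier's underside), at carrier y = -48 mm; already holds a bottle at the start.
- well_2 (a point): Centre of the inner floor of carrier well 2 (5 mm above the carrier's underside), at carrier y = 48 mm; empty at the start. 40 mm square, 20 mm deep; a bottle has 4 mm of play on each side.
- well_3 (a point): Centre of the inner floor of carrier well 3 (5 mm above the carrier's underside), at carrier y = 92 mm; empty at the start. 40 mm square, 20 mm deep; a bottle has 4 mm of play on each side.
- bottle_0: White cylindrical plastic bottle with grey cap: body 32 mm diameter and 76 mm tall, short shoulder, cap 25 mm diameter, 100 mm tall in all, about 70 g. Origin: centre of its underside, z up its axis. Stands in well_0 at the start and stays there.
- bottle_1: White cylindrical plastic bottle with grey cap: body 32 mm diameter and 76 mm tall, short shoulder, cap 25 mm diameter, 100 mm tall in all, about 70 g. Origin: centre of its underside, z up its axis. Stands in well_1 at the start and stays there.
- bottle_2: White cylindrical plastic bottle with grey cap: body 32 mm diameter and 76 mm tall, short shoulder, cap 25 mm diameter, 100 mm tall in all, about 70 g. Origin: centre of its underside, z up its axis. Stands loose on the bench at the start, left of the carrier; it may go into either empty well.
- bottle_3: White cylindrical plastic bottle with grey cap: body 32 mm diameter and 76 mm tall, short shoulder, cap 25 mm diameter, 100 mm tall in all, about 70 g. Origin: centre of its underside, z up its axis. Stands loose on the bench at the start, left of the carrier; it may go into either empty well.
- jar: Bystander: squat white jar, 60 mm diameter, 55 mm tall, loose on the bench among the loose bottles; origin at the centre of its underside. Leave it alone.
- beaker: Bystander: empty white beaker, 58 mm across its rim, 65 mm tall, loose on the bench among the loose bottles; origin at the centre of its underside. Leave it alone.
- pipette: Bystander: dark blue pipette lying on the bench right of the carrier, 260 mm long along its x axis (thin white nozzle to +x), at most 22 mm tall; origin on its underside near the front end of its dark body. Leave it alone.
- pen_0: Bystander: red marker pen lying beyond the carrier, 130 mm long along its y, 15 mm thick; origin at its underside near the middle. Leave it alone.
- pen_1: Bystander: blue marker pen, same size, lying between carrier and pipette. Leave it alone.
Things that resemble listed ones, but are neither listed nor needed, are in the scene too. There is more than one size of the carrier; the job needs the larger.

How it is judged:
By the outcome, as a careful person would: the job done as asked, in the order asked, and still so for the second after the job is handed in, while the arm keeps its last pose, push and grip.
It also fails if it takes over 72 s, if anything falls off the work surface, if the arm or the gripper's body presses on something with over 40 N, if the wrist force passes 120 N, or if a joint passes its speed limit or range.

### The arm

A 6-joint arm with a two-finger parallel gripper is mounted at the origin on the work surface. World frame = base frame: x ahead of the robot, y to its left, z up, the work surface at z = 0. Lengths are in m, angles in rad, forces in N, time in s.
With the tool pointing down it reaches from about 0.3 to 0.75 m from the base axis. Payload 8.5 kg.
Tool frame: the origin (TCP) lies midway between the tips of the shut fingers; the grasp point (between the pads) lies 19 mm behind it; z points along the fingers, y is the line along which they close (so a half turn about z gives the same grasp; the last joint's range is limited). The gripper opens to 88 mm and grips with 3 to 60 N. Pads are 18 mm wide; open, the fingers measure 123 mm over their backs; the gripper's body (75 mm by 187 mm) begins 45 mm behind the grasp point.
Start: joints at [1.058, 0.381, 1.297, -0, 1.464, -0.215], TCP at [0.161, 0.526, 0.239] pointing down, gripper open.
Joint ranges: [-3.11, 3.11], [-0.89, 2.33], [0.22, 2.48], [-1.42, 4.56], [0.17, 2.85], [-2.88, 2.88]. Speed limits (rad/s): [2.39, 2.39, 3.14, 3.14, 3.14, 3.14].

### API

Orientations are given as a unit quaternion [x, y, z, w].
In Python, from station import * gives the robot as it stands.
- The arm moves only by the shell command python3 -m pendant 'ROWS' [OPENING] [FORCE]. ROWS is JSON, a list of rows, each a list of 2 entries, a list of its own where there are three numbers: the shift along the tool's x, y, z scaled (see below), then the turn about the tool's z scaled (see below). A call has exactly 8 rows; each row is the pose to reach, as a shift and turn from the pose commanded when the call began, along the tool's axes at that moment; what a row does not reach only later rows make up. The controller multiplies each number of a shift by 0.08 m and each number of a turn by 60 degrees. A row lasts 1/12 s, in which the tool goes at most 41.7 mm and 7.16 degrees, less where a joint would pass 70% of its speed; a pose out of reach is approached as far as the arm can. A call with a number of a shift or a turn outside -1 to 1 is refused whole. A call with a gripper value outside its range is refused whole. OPENING is the closure, from 0 (fully open) to 1 (shut), set as the call begins (- or left out, the last holds). The fingers move at their own pace and stop on an object; FORCE is the grip in N (left out, the last holds). Time passes only in rows, so rows that repeat a pose let the fingers close, or fill a call up. It gives the time, the measured TCP pose, the force, the opening and the grip force at its end, in the units of the state.
- get_state(): the state, without advancing time (a new reading comes with each control period).
- read_camera(name): name is "side" or "top"; returns (picture, depth): 480x640x3 uint8, blue, green, red; 480x640 float32, m along the optical axis (not along the pixel's ray), 0 where there is no reading.
- camera_params(name): a dict with "fovy" (degrees; the focal length in pixels is half the picture's height over the tangent of half this angle, whatever the lens; pixels are square), "cx", "cy" (the principal point, pixels), "pose" (4x4, takes a point from camera to world coordinates). Camera axes: x right, y up, looking along -z (the intrinsics and any distortion apply to the point x, -y, -z); pixel columns grow to the right and rows downward; lengths in m; the calibration is good to about 2 mm. A picture is of the moment at which its call begins. camera_params takes no time and is no camera call.
- close_job(): hands the job in; it is judged then, once.
Trained networks look in the newest picture that a camera, given by its name, has taken for a name from the list of things; names that differ only in an ending like _2 or _b are one class to them, and where a whole thing is asked for, a point or a joint stands for the part that bears it (a point fixed in the world has none). Each returns a list of dicts, best first, with "score" (0 to 1); they miss things now and then, are a little off and sometimes report something else, mostly with a low value. They report only what shows in the picture. A call takes as long as a camera call. They do not tell look-alikes from the thing itself.
- look_for(name, camera): "rect" ([left, top, width, height] in pixels, round what is visible of it).
- regions_of(name, camera): "region" (480x640 bool, what is visible of it) and "rect" ([left, top, width, height] in pixels, round what is visible of it).
The state is a dict: "clock": time; "joints": joint angles; "dq": joint speeds; "effort": joint torques, N m; "tool_pos": TCP position; "tcp_rot": TCP orientation; "force": force on the tool from outside, world axes, zero at the start; "torque": the same for the moment, N m; "finger_gap": finger opening in m; "gripper_force": force on a finger pad.
Only numpy, scipy, OpenCV 4.12 (cv2) and the standard library are available. Lean on these libraries where they do the work, as an engineer would, in place of code of your own. Each camera call takes 0.05 s, during which the arm holds its last target. There are 200 camera calls.

## Working session

There is one attempt and no reset: what is moved stays moved. The work goes in short steps, Python scripts to look and compute and a shell command to move; the robot and the scene stay as the last step left them, time stands still between calls to the robot, and variables do not carry over. Pictures are saved under pics/ and viewed, at most 10 in all, crops included, and the job is handed in when it is done.

```bash
mkdir -p pics
cat > h.py <<'E'
from station import *
import numpy as np, cv2
def cam(n):
    p=camera_params(n); f=240/np.tan(np.radians(p["fovy"])/2); return p,f
def world(n,d):
    p,f=cam(n); v,u=np.mgrid[:480,:640]
    P=np.stack([(u-p["cx"])/f*d,-(v-p["cy"])/f*d,-d,np.ones_like(d)],-1)
    W=(P@np.array(p["pose"]).T)[...,:3]; W[d<=0]=np.nan; return W
E
python3 - <<'E'
from h import *
for n in("top","side"):
    im,d=read_camera(n); cv2.imwrite(f"pics/{n}0.png",im); np.save(n+"0.npy",d)
    print({k:(np.round(v,3).tolist() if k=="pose" else v) for k,v in camera_params(n).items()})
    for o in("carrier","bottle_2","jar","beaker","grip_bar"):
        print(n,o,[(np.round(r["rect"]).tolist(),round(r["score"],2)) for r in look_for(o,n)])
print(get_state())
E
```

```text
{'fovy': 49.69614324202055, 'cx': 309.27039222652655, 'cy': 245.12845242060803, 'pose': [[-0.018, 0.981, -0.194, 0.301], [-1.0, -0.013, 0.027, -0.025], [0.024, 0.194, 0.981, 1.019], [0.0, 0.0, 0.0, 1.0]]}
top carrier [([332.0, 337.0, 93.0, 25.0], 0.83), ([238.0, 215.0, 114.0, 52.0], 0.81)]
top bottle_2 [([172.0, 183.0, 27.0, 27.0], 0.98), ([104.0, 273.0, 35.0, 23.0], 0.73), ([334.0, 232.0, 17.0, 22.0], 0.58), ([311.0, 227.0, 17.0, 27.0], 0.57)]
top jar [([92.0, 192.0, 38.0, 40.0], 0.87), ([309.0, 227.0, 18.0, 26.0], 0.18)]
top beaker [([175.0, 244.0, 32.0, 29.0], 0.58)]
top grip_bar [([234.0, 211.0, 124.0, 57.0], 0.89), ([331.0, 334.0, 97.0, 28.0], 0.7)]
{'fovy': 43.96033682967351, 'cx': 323.5563491223592, 'cy': 246.21855499060624, 'pose': [[0.941, 0.259, -0.218, 0.27], [-0.339, 0.695, -0.634, -0.71], [-0.012, 0.67, 0.742, 0.884], [0.0, 0.0, 0.0, 1.0]]}
side carrier [([218.0, 326.0, 51.0, 102.0], 0.67), ([306.0, 222.0, 52.0, 103.0], 0.6)]
side bottle_2 [([225.0, 139.0, 22.0, 43.0], 0.97), ([327.0, 271.0, 17.0, 44.0], 0.7), ([324.0, 250.0, 16.0, 46.0], 0.64), ([320.0, 151.0, 15.0, 47.
[... 254 characters left out ...]
3.0], 0.74)]
{'clock': 0.6, 'joints': array([ 1.05772359e+00,  3.80608731e-01,  1.29742963e+00, -4.96482927e-06,
        1.46360327e+00, -2.15297948e-01]), 'dq': array([ 0.00015034, -0.00058224, -0.00279089, -0.00140972,  0.00068655,
        0.00046933]), 'effort': array([-4.05928122e-04, -4.37635410e+01, -2.24671197e+01,  7.13444338e-02,
        3.14967195e-02, -4.27873374e-05]), 'tool_pos': array([0.16135419, 0.52576865, 0.2387337 ]), 'tcp_rot': array([ 1.48337666e-01,  9.88936771e-01, -2.37591952e-05, -6.41533967e-06]), 'force': array([ 0.59489248, -0.2900822 ,  0.35815088]), 'torque': array([ 0.00332244, -0.01983232, -0.00903154]), 'gripper_force': 0.0, 'finger_gap': 0.08782261313759722}
```

View pics/top0.png

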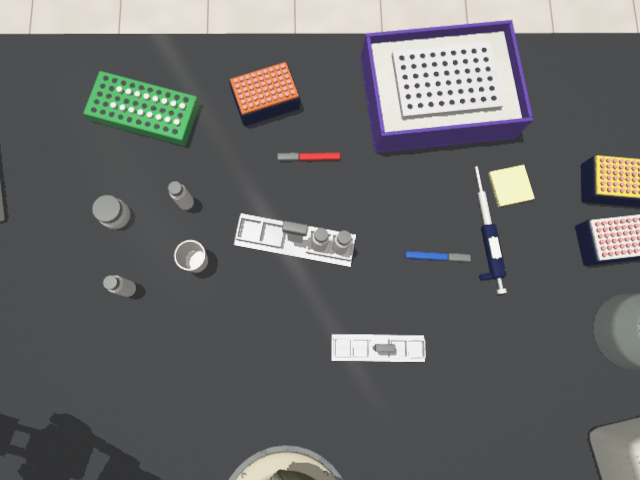

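View pics/side0.png

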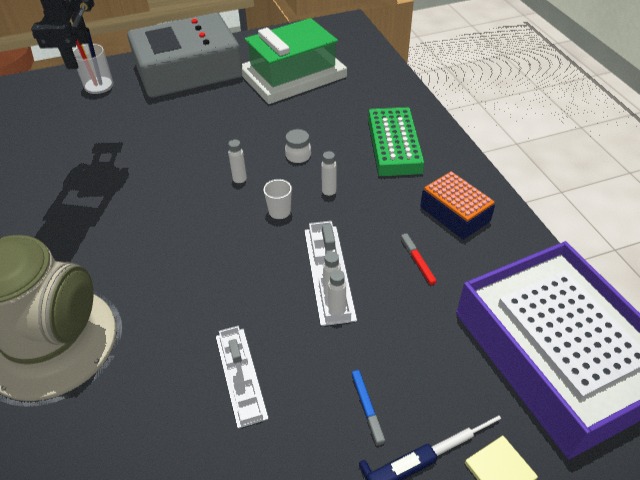

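Top view: the larger carrier is at about (295,240), with bottles at the caps (321,237) and (343,240). The loose bottles have caps at (177,188) and (111,283), the jar is at (110,210), the beaker at (190,256), and the small look-alike carrier at (378,348). Next I'll measure these.

Run:
```python
from h import *
d=np.load("top0.npy"); W=world("top",d)
ds=np.load("side0.npy"); S=world("side",ds)
print("table z",np.nanmedian(W[180:220,230:250,2]),np.nanmedian(W[290:310,200:300,2]),np.nanmedian(S[200:215,360:390,2]))
def roi(W,x,y,w,h): return W[y:y+h,x:x+w].reshape(-1,3)
def circ(P):
    (c,r)=cv2.minEnclosingCircle(P[:,:2].astype(np.float32)); return np.round(c,4),round(r,4)
for n,a,b in(("A",(160,172,45,45),(312,142,30,60)),("B",(95,265,48,40),(222,132,30,60)),("jar",(88,188,48,48),(278,122,36,45)),("beak",(168,236,46,42),(258,175,40,50))):
    for M,r in((W,a),(S,b)):
        P=roi(M,*r); P=P[P[:,2]>.01]; zt=np.percentile(P[:,2],99)
        T=P[P[:,2]>zt-.006]
        print(n,"ztop",zt.round(4),"top mean",T.mean(0).round(4),circ(T),len(T),"all",circ(P))
# carrier
for nm,M,r in(("top",W,(225,200,140,75)),("side",S,(298,212,65,120))):
    P=roi(M,*r); P=P[P[:,2]>.002]
    print(nm,"zpct",np.percentile(P[:,2],[1,50,90,99]).round(4))
    lo=P[P[:,2]<.035]; rect=cv2.minAreaRect(lo[:,:2].astype(np.float32)); print("base",np.round(rect[0],4),np.round(rect[1],4),rect[2])
    hi=P[P[:,2]>.109]; rect=cv2.minAreaRect(hi[:,:2].astype(np.float32)); print("bar",hi.mean(0).round(4),np.round(rect[0],4),np.round(rect[1],4),rect[2],len(hi))
    mid=P[(P[:,2]>.097)&(P[:,2]<.108)]
    km=cv2.kmeans(mid.astype(np.float32),3,None,(3,50,1e-5),5,0); print(km[2].round(4),np.bincount(km[1].ravel()))
```

```text
table z 0.00013498757474650347 -0.00030010346833808654 0.00035697822280494895
A ztop 0.1028 top mean [0.5927 0.1945 0.1001] (array([0.5933, 0.1946]), 0.0125) 140 all (array([0.5928, 0.1945]), 0.0161)
A ztop 0.1024 top mean [0.5949 0.1926 0.1   ] (array([0.5947, 0.1939]), 0.0141) 83 all (array([0.5938, 0.1909]), 0.0168)
B ztop 0.1026 top mean [0.42   0.3024 0.1   ] (array([0.4203, 0.3024]), 0.0129) 158 all (array([0.4199, 0.3022]), 0.0159)
B ztop 0.1018 top mean [0.4219 0.3002 0.0994] (array([0.4215, 0.3014]), 0.014) 83 all (array([0.4216, 0.2985]), 0.0169)
jar ztop 0.0586 top mean [0.5679 0.3335 0.0553] (array([0.5685, 0.3335]), 0.0267) 544 all (array([0.5681, 0.3339]), 0.0299)
jar ztop 0.058 top mean [0.57   0.3313 0.055 ] (array([0.5704, 0.3322]), 0.0288) 273 all (array([0.5689, 0.3319]), 0.0322)
beak ztop 0.0677 top mean [0.4735 0.1715 0.0647] (array([0.4738, 0.171 ]), 0.029) 159 all (array([0.4738, 0.171 ]), 0.029)
beak ztop 0.0668 top mean [0.4758 0.1707 0.0637] (array([0.4759, 0.1705]), 0.0315) 167 all (array([0.4759, 0.1705]), 0.0315)
top zpct [0.0021 0.0063 0.1041 0.1163]
base [ 0.52   -0.0243] [0.2815 0.1523] 89.21369171142578
bar [ 0.5119 -0.0248  0.1144] [ 0.5101 -0.0357] [0.0676 0.0185] 78.615234375 258
[[ 0.5006 -0.0719  0.1043]
 [ 0.5038 -0.0253  0.1015]
 [ 0.4953 -0.1134  0.1046]] [146  33 148]
side zpct [0.0021 0.0144 0.1043 0.1159]
base [ 0.5232 -0.0115] [0.3004 0.1323] 69.5920639038086
bar [ 0.5136 -0.0287  0.1143] [ 0.5084 -0.0576] [0.1141 0.0182] 78.9809799194336 204
[[ 0.5085 -0.042   0.1027]
 [ 0.4968 -0.1163  0.1039]
 [ 0.5026 -0.0751  0.1036]] [ 56 161 152]
```

Run:
```python
from h import *
for nm,r in(("top",(225,200,140,75)),("side",(298,212,65,120))):
    W=world(nm,np.load(nm+"0.npy")); x,y,w,h=r; P=W[y:y+h,x:x+w].reshape(-1,3)
    P=P[np.abs(P[:,:2]-[.51,-.03]).max(1)<.15]
    for lab,a,b in(("bar",.111,.12),("rim",.0215,.03),("plate",.004,.0075)):
        Q=P[(P[:,2]>a)&(P[:,2]<b)]
        if lab=="bar": Q=Q[np.hypot(*(Q[:,:2]-[.512,-.027]).T)<.035]
        # drop isolated pixels
        D=np.linalg.norm(Q[:,None,:2]-Q[None,:,:2],axis=2); Q=Q[(D<.006).sum(1)>6]
        rc=cv2.minAreaRect(Q[:,:2].astype(np.float32)); c,s,an=rc
        best=cv2.fitLine(Q[:,:2].astype(np.float32),cv2.DIST_HUBER,0,1e-3,1e-3).ravel()
        print(nm,lab,len(Q),np.round(c,4),np.round(s,4),round(an,2),"mean",Q.mean(0).round(4),"dir from y deg",np.degrees(np.arctan(best[0]/best[1])).round(2))
```

```text
top bar 251 [ 0.5123 -0.0249] [0.0456 0.0183] 78.83 mean [ 0.512  -0.0248  0.1145] dir from y deg 12.38
top rim 463 [ 0.5126 -0.0247] [0.23   0.0468] 78.52 mean [ 0.5113 -0.0154  0.0249] dir from y deg 15.94
top plate 1155 [ 0.5112 -0.0245] [0.2345 0.0684] 78.3 mean [0.5104 0.0011 0.0055] dir from y deg 20.34
side bar 193 [ 0.5145 -0.0261] [0.0477 0.0181] 78.93 mean [ 0.5136 -0.028   0.1146] dir from y deg 10.64
side rim 409 [ 0.5145 -0.0255] [0.2335 0.0459] 78.59 mean [ 0.5026 -0.0536  0.0248] dir from y deg 9.39
side plate 794 [ 0.5143 -0.0271] [0.2356 0.0675] 78.98 mean [ 0.5069 -0.0313  0.0054] dir from y deg 15.46
```

```bash
cat >> h.py <<'E'
from scipy.spatial.transform import Rotation as R
def go(x,y,z,yaw=-11.3):
    s=get_state(); r=R.from_quat(s["tcp_rot"]); M=r.as_matrix(); p=s["tool_pos"]
    a=np.degrees(np.arctan2(M[1,1],M[0,1]))
    t=(a-yaw+90)%180-90
    print("t",round(s["clock"],2),"pos",p.round(4),"yaw",a.round(2),"zdir",M[:,2].round(3),"shift",((M.T@(np.array([x,y,z])-p))/.08).round(3),"turn",round(t/60,3),"F",s["force"].round(1),"gap",round(s["finger_gap"],4),s["gripper_force"])
E
python3 -m pendant '[[[-0.05,-0.02,0],0.05],[[-0.2,-0.09,0],0.15],[[-0.35,-0.15,0],0.25],[[-0.5,-0.22,0],0.35],[[-0.65,-0.29,0],0.45],[[-0.8,-0.35,0],0.55],[[-0.93,-0.41,0],0.65],[[-1,-0.44,0],0.7]]' 0 20
python3 -c "
from h import *
go(.421,.3015,.2)"
```

```text
clock: 1.27
tool_pos: [0.2283, 0.468, 0.2388]
tcp_rot: [0.496, 0.869, 0.0, 0.0]
force: [-1.2, -0.7, -0.4]
finger_gap: 0.088
gripper_force: 0.0
t 1.27 pos [0.2283 0.468  0.2388] yaw 30.58 zdir [ 0. -0. -1.] shift [-3.016  1.015  0.486] turn 0.698 F [-1.2 -0.7 -0.4] gap 0.088 0.0
```

```bash
python3 -m pendant '[[[-0.1,0.03,0],0.05],[[-0.23,0.08,0],0.15],[[-0.36,0.12,0],0.25],[[-0.5,0.17,0],0.35],[[-0.63,0.21,0],0.45],[[-0.76,0.26,0],0.55],[[-0.9,0.31,0],0.65],[[-1,0.34,0],0.7]]' 
python3 -c "
from h import *
go(.421,.3015,.2)"
```

```text
clock: 1.93
tool_pos: [0.2927, 0.4135, 0.2388]
tcp_rot: [0.774, 0.633, 0.0, 0.0]
force: [0.4, -0.0, 0.7]
finger_gap: 0.0884
gripper_force: 0.0
t 1.93 pos [0.2927 0.4135 0.2388] yaw -11.4 zdir [ 0.  0. -1.] shift [-1.056  1.849  0.485] turn -0.002 F [ 0.4 -0.   0.7] gap 0.0884 0.0
```

```bash
python3 -m pendant '[[[-0.05,0.08,0],0],[[-0.13,0.22,0],0],[[-0.21,0.36,0],0],[[-0.28,0.5,0.05],0],[[-0.36,0.64,0.1],0],[[-0.44,0.78,0.15],0],[[-0.5,0.88,0.2],0],[[-0.53,0.93,0.24],0]]' 
python3 -m pendant '[[[-0.05,0.08,0],0],[[-0.13,0.22,0],0],[[-0.21,0.36,0],0],[[-0.28,0.5,0.05],0],[[-0.36,0.64,0.1],0],[[-0.44,0.78,0.15],0],[[-0.5,0.88,0.2],0],[[-0.53,0.92,0.24],0]]'
python3 - <<'E'
from h import *
go(.421,.3015,.051)
im,d=read_camera("top"); W=world("top",d); cv2.imwrite("pics/t1.png",im)
im,d=read_camera("side"); cv2.imwrite("pics/s1.png",im)
E
```

```text
clock: 2.6
tool_pos: [0.3577, 0.3573, 0.2189]
tcp_rot: [0.772, 0.636, -0.0, 0.0]
force: [-0.4, 0.1, -0.4]
finger_gap: 0.0883
gripper_force: 0.0
clock: 3.27
tool_pos: [0.4221, 0.3013, 0.1996]
tcp_rot: [0.772, 0.635, -0.0, -0.0]
force: [0.3, 0.2, 0.2]
finger_gap: 0.0881
gripper_force: 0.0
t 3.27 pos [0.4221 0.3013 0.1996] yaw -11.14 zdir [-0. -0. -1.] shift [ 1.000e-03 -1.300e-02  1.858e+00] turn 0.003 F [0.3 0.2 0.2] gap 0.0881 0.0
```

View pics/s1.png

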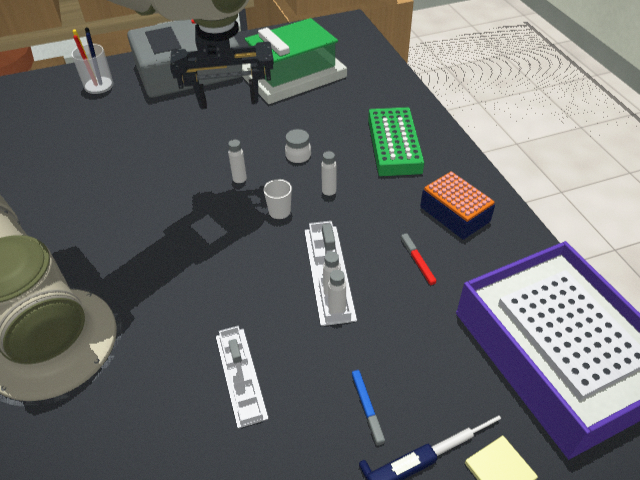

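The side view shows the open fingers straight above bottle B: finger tips at (202,95) and (253,93), bottle at (237,160). Descending to grasp it.

```bash
python3 -m pendant '[[[0,0,0.08],0],[[0,0,0.22],0],[[0,0,0.36],0],[[0,-0.01,0.5],0],[[0,-0.01,0.64],0],[[0,-0.01,0.78],0],[[0,-0.01,0.9],0],[[0,-0.01,0.96],0]]' 
python3 -m pendant '[[[0,0,0.08],0],[[0,0,0.22],0],[[0,0,0.36],0],[[0,0,0.5],0],[[0,0,0.64],0],[[0,0,0.78],0],[[0,0,0.86],0],[[0,0,0.9],0]]' 
python3 -m pendant '[[[0,0,0],0],[[0,0,0],0],[[0,0,0],0],[[0,0,0],0],[[0,0,0],0],[[0,0,0],0],[[0,0,0],0],[[0,0,0],0]]' 1 20
python3 -c "
from h import *
go(.5305,.0647,.2)"
```

```text
clock: 4.03
tool_pos: [0.4195, 0.3027, 0.1223]
tcp_rot: [0.772, 0.636, -0.001, -0.0]
force: [-0.2, 0.6, 0.4]
finger_gap: 0.0881
gripper_force: 0.0
clock: 4.7
tool_pos: [0.42, 0.3026, 0.0509]
tcp_rot: [0.772, 0.636, -0.0, -0.0]
force: [0.4, 0.1, 0.4]
finger_gap: 0.0881
gripper_force: 0.0
clock: 5.37
tool_pos: [0.4202, 0.3025, 0.0516]
tcp_rot: [0.772, 0.636, 0.0, 0.0]
force: [0.2, -0.9, 0.1]
finger_gap: 0.0367
gripper_force: 0.0
t 5.37 pos [0.4202 0.3025 0.0516] yaw -11.06 zdir [ 0.  0. -1.] shift [-2.653  1.924 -1.855] turn 0.004 F [ 0.2 -0.9  0.1] gap 0.0367 0.0
```

```bash
python3 -m pendant '[[[0,0,0],0],[[0,0,0],0],[[0,0,0],0],[[0,0,0],0],[[0,0,-0.05],0],[[0,0,-0.1],0],[[0,0,-0.2],0],[[0,0,-0.3],0]]' 
python3 -m pendant '[[[0,0,-0.12],0],[[0,0,-0.25],0],[[0,0,-0.4],0],[[0,0,-0.55],0],[[0,0,-0.7],0],[[0,0,-0.85],0],[[0,0,-0.95],0],[[0,0,-1],0]]' 
python3 -c "
from h import *
go(.5305,.0647,.17)"
```

```text
clock: 6.03
tool_pos: [0.4202, 0.3025, 0.0763]
tcp_rot: [0.772, 0.636, -0.0, 0.0]
force: [-0.3, 0.5, -0.9]
finger_gap: 0.0311
gripper_force: 20.0
clock: 6.7
tool_pos: [0.4205, 0.3027, 0.1572]
tcp_rot: [0.772, 0.636, 0.001, 0.0]
force: [-0.1, -0.1, -0.2]
finger_gap: 0.0313
gripper_force: 20.0
t 6.7 pos [0.4205 0.3027 0.1572] yaw -11.06 zdir [ 0.002  0.001 -1.   ] shift [-2.656  1.921 -0.16 ] turn 0.004 F [-0.1 -0.1 -0.2] gap 0.0313 19.99988552648574
```

```bash
python3 -m pendant '[[[-0.05,0.04,0],0],[[-0.16,0.12,-0.03],0],[[-0.3,0.22,-0.06],0],[[-0.44,0.32,-0.1],0],[[-0.58,0.42,-0.13],0],[[-0.72,0.52,-0.16],0],[[-0.83,0.6,-0.16],0],[[-0.88,0.64,-0.16],0]]' 
python3 -m pendant '[[[-0.07,0.05,0],0],[[-0.18,0.13,0],0],[[-0.3,0.22,0],0],[[-0.44,0.32,0],0],[[-0.58,0.42,0],0],[[-0.72,0.52,0],0],[[-0.83,0.6,0],0],[[-0.88,0.64,0],0]]' 
python3 -m pendant '[[[-0.07,0.05,0],0],[[-0.18,0.13,0],0],[[-0.3,0.22,0],0],[[-0.46,0.33,0],0],[[-0.62,0.45,0],0],[[-0.78,0.57,0],0],[[-0.86,0.62,0],0],[[-0.89,0.64,0],0]]'
python3 - <<'E'
from h import *
go(.5305,.0647,.058)
im,d=read_camera("side"); cv2.imwrite("pics/s2.png",cv2.resize(im[130:350,200:470],None,fx=2.5,fy=2.5))
W=world("side",d); np.save("s2.npy",d)
im,d=read_camera("top"); V=world("top",d)
for M in (W,V):
  s=get_state()["tool_pos"]; P=M.reshape(-1,3); P=P[(np.hypot(*(P[:,:2]-s[:2]).T)<.04)&(P[:,2]>.09)&(P[:,2]<.16)]
  for z in np.arange(.1,.16,.01):
    Q=P[abs(P[:,2]-z)<.005]
    if len(Q)>3: print(z.round(3),len(Q),cv2.minEnclosingCircle(Q[:,:2].astype(np.float32)))
E
```

```text
clock: 7.37
tool_pos: [0.4575, 0.222, 0.168]
tcp_rot: [0.772, 0.635, -0.0, -0.0]
force: [-0.3, 0.6, -0.1]
finger_gap: 0.0308
gripper_force: 20.0
clock: 8.03
tool_pos: [0.4943, 0.1433, 0.1682]
tcp_rot: [0.772, 0.635, -0.0, 0.0]
force: [0.6, 0.4, -0.1]
finger_gap: 0.0312
gripper_force: 20.0
clock: 8.7
tool_pos: [0.5307, 0.0637, 0.1682]
tcp_rot: [0.772, 0.635, -0.0, 0.0]
force: [-0.1, -0.0, -1.1]
finger_gap: 0.0309
gripper_force: 20.0
t 8.7 pos [0.5307 0.0637 0.1682] yaw -11.14 zdir [-0. -0. -1.] shift [ 0.012 -0.005  1.378] turn 0.003 F [-0.1 -0.  -1.1] gap 0.0309 19.999890625476837
0.12 51 ((0.5322201251983643, 0.06098141521215439), 0.015316086821258068)
0.13 61 ((0.5318461656570435, 0.058223236352205276), 0.015509231016039848)
0.14 71 ((0.53155118227005, 0.06108427047729492), 0.01633765920996666)
0.15 76 ((0.5318350195884705, 0.061190925538539886), 0.01583218388259411)
```

View pics/s2.png

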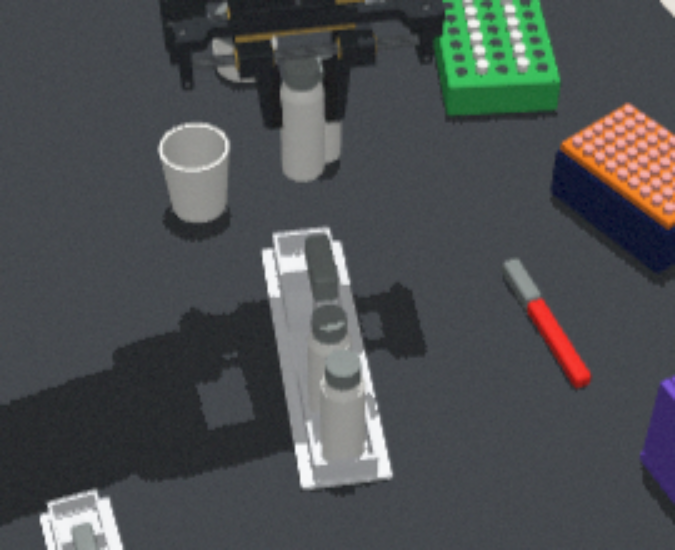

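The side crop shows the bottle hanging upright in the fingers at crop (303,120), in line beyond the carrier's far empty well (305,240). Measurements agree within about 1 mm, so I'll lower it into well 3.

```bash
python3 -m pendant '[[[0.01,0,0.06],0],[[0.01,0,0.18],0],[[0.01,0,0.32],0],[[0.01,0,0.46],0],[[0.01,0,0.6],0],[[0.01,0,0.74],0],[[0.01,0,0.85],0],[[0.01,0,0.9],0]]' 
python3 -m pendant '[[[0,0,0.06],0],[[0,0,0.12],0],[[0,0,0.18],0],[[0,0,0.24],0],[[0,0,0.3],0],[[0,0,0.36],0],[[0,0,0.42],0],[[0,0,0.46],0]]' 
python3 -c "
from h import *
go(.5310,.0647,.056)"
```

```text
clock: 9.47
tool_pos: [0.5296, 0.0663, 0.0947]
tcp_rot: [0.772, 0.636, -0.001, -0.001]
force: [-0.4, 0.3, -0.3]
finger_gap: 0.0313
gripper_force: 20.0
clock: 10.13
tool_pos: [0.5303, 0.0658, 0.0589]
tcp_rot: [0.772, 0.636, -0.0, -0.0]
force: [0.4, -0.9, -0.6]
finger_gap: 0.0313
gripper_force: 20.0
t 10.13 pos [0.5303 0.0658 0.0589] yaw -11.06 zdir [-0.  0. -1.] shift [-0.012  0.012  0.037] turn 0.004 F [ 0.4 -0.9 -0.6] gap 0.0313 19.999875160865486
```

```bash
python3 -m pendant '[[[0,0,0.01],0],[[0,0,0.02],0],[[0,0,0.03],0],[[0,0,0.03],0],[[0,0,0.03],0],[[0,0,0.03],0],[[0,0,0.03],0],[[0,0,0.03],0]]' 
python3 -m pendant '[[[0,0,0],0],[[0,0,0],0],[[0,0,0],0],[[0,0,0],0],[[0,0,0],0],[[0,0,0],0],[[0,0,0],0],[[0,0,0],0]]' 0
python3 -m pendant '[[[0,0,-0.05],0],[[0,0,-0.15],0],[[0,0,-0.28],0],[[0,0,-0.42],0],[[0,0,-0.58],0],[[0,0,-0.74],0],[[0,0,-0.9],0],[[0,0,-1],0]]' 
python3 -c "
from h import *
go(.5935,.194,.2)"
```

```text
clock: 10.8
tool_pos: [0.5304, 0.0658, 0.0572]
tcp_rot: [0.772, 0.636, 0.0, 0.0]
force: [-0.6, -0.5, -0.5]
finger_gap: 0.0311
gripper_force: 20.0
clock: 11.47
tool_pos: [0.5304, 0.0658, 0.0571]
tcp_rot: [0.772, 0.636, -0.0, -0.0]
force: [0.2, 0.3, 0.6]
finger_gap: 0.0822
gripper_force: 0.0
clock: 12.13
tool_pos: [0.5308, 0.0658, 0.1391]
tcp_rot: [0.772, 0.636, 0.001, 0.001]
force: [0.4, 0.3, -0.6]
finger_gap: 0.088
gripper_force: 0.0
t 12.13 pos [0.5308 0.0658 0.1391] yaw -11.06 zdir [ 0.002 -0.    -1.   ] shift [ 1.724  0.464 -0.759] turn 0.004 F [ 0.4  0.3 -0.6] gap 0.088 0.0
```

```bash
python3 -m pendant '[[[0.06,0.02,-0.05],0],[[0.18,0.05,-0.1],0],[[0.3,0.08,-0.15],0],[[0.44,0.12,-0.15],0],[[0.58,0.16,-0.15],0],[[0.71,0.19,-0.15],0],[[0.82,0.22,-0.15],0],[[0.87,0.23,-0.15],0]]' 
python3 -m pendant '[[[0.06,0.02,0],0],[[0.18,0.05,0],0],[[0.3,0.08,0],0],[[0.44,0.12,0],0],[[0.58,0.16,0],0],[[0.7,0.19,0],0],[[0.81,0.22,0],0],[[0.85,0.23,0],0]]'
python3 - <<'E'
from h import *
go(.5935,.194,.051)
im,d=read_camera("side"); cv2.imwrite("pics/s3.png",cv2.resize(im[110:350,200:470],None,fx=2.4,fy=2.4))
E
```

```text
clock: 12.8
tool_pos: [0.5622, 0.132, 0.1486]
tcp_rot: [0.772, 0.636, -0.0, -0.0]
force: [0.1, 0.5, 0.3]
finger_gap: 0.088
gripper_force: 0.0
clock: 13.47
tool_pos: [0.5934, 0.1952, 0.149]
tcp_rot: [0.772, 0.636, 0.0, -0.0]
force: [-0.4, -0.0, -0.0]
finger_gap: 0.0878
gripper_force: 0.0
t 13.47 pos [0.5934 0.1952 0.149 ] yaw -11.01 zdir [ 0.  0. -1.] shift [-0.014  0.004  1.225] turn 0.005 F [-0.4 -0.  -0. ] gap 0.0878 0.0
```

View pics/s3.png

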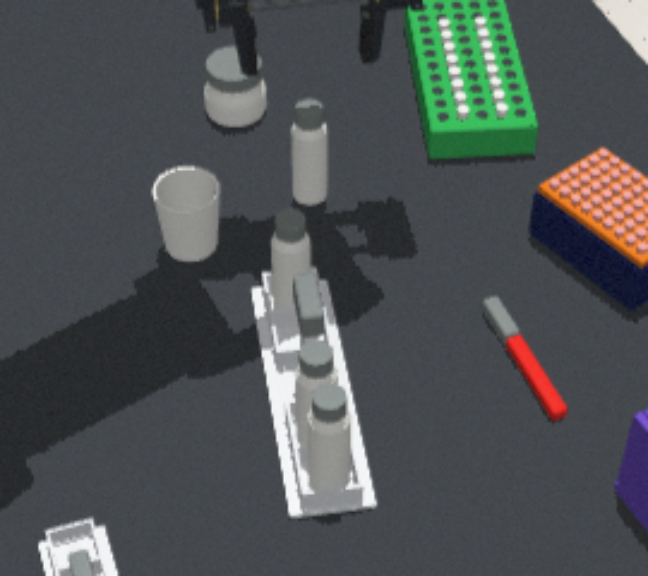

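The first bottle stands upright in the far well (crop (290,260)). The gripper straddles bottle A (crop (310,150)). Grasping it next.

```bash
python3 -m pendant '[[[-0.01,0,0.05],0],[[-0.01,0,0.13],0],[[-0.01,0,0.22],0],[[-0.01,0,0.32],0],[[-0.01,0,0.42],0],[[-0.01,0,0.52],0],[[-0.01,0,0.58],0],[[-0.01,0,0.61],0]]' 
python3 -m pendant '[[[0,0,0.05],0],[[0,0,0.13],0],[[0,0,0.22],0],[[0,0,0.32],0],[[0,0,0.42],0],[[0,0,0.52],0],[[0,0,0.57],0],[[0,0,0.6],0]]' 
python3 -m pendant '[[[0,0,0],0],[[0,0,0],0],[[0,0,0],0],[[0,0,0],0],[[0,0,0],0],[[0,0,0],0],[[0,0,0],0],[[0,0,0],0]]' 1 20
python3 -m pendant '[[[0,0,0],0],[[0,0,0],0],[[0,0,0],0],[[0,0,0],0],[[0,0,-0.05],0],[[0,0,-0.1],0],[[0,0,-0.2],0],[[0,0,-0.3],0]]' 
python3 -c "
from h import *
go(.5223,.0218,.195)"
```

```text
clock: 14.18
tool_pos: [0.5924, 0.1929, 0.0992]
tcp_rot: [0.772, 0.636, -0.001, -0.0]
force: [0.1, 0.5, -0.5]
finger_gap: 0.0882
gripper_force: 0.0
clock: 14.85
tool_pos: [0.5925, 0.193, 0.0514]
tcp_rot: [0.772, 0.636, -0.001, -0.0]
force: [-0.0, -0.2, 0.4]
finger_gap: 0.0882
gripper_force: 0.0
clock: 15.52
tool_pos: [0.5928, 0.193, 0.0524]
tcp_rot: [0.772, 0.636, 0.0, 0.0]
force: [0.5, -0.6, 0.7]
finger_gap: 0.0372
gripper_force: 0.0
clock: 16.18
tool_pos: [0.5927, 0.193, 0.0771]
tcp_rot: [0.772, 0.636, -0.0, -0.0]
force: [0.3, -0.3, -1.2]
finger_gap: 0.0312
gripper_force: 20.0
t 16.18 pos [0.5927 0.193  0.0771] yaw -11.06 zdir [-0. -0. -1.] shift [-2.269 -0.454 -1.473] turn 0.004 F [ 0.3 -0.3 -1.2] gap 0.0312 19.999891264596954
```

```bash
python3 -m pendant '[[[0,0,-0.15],0],[[0,0,-0.3],0],[[0,0,-0.45],0],[[0,0,-0.6],0],[[0,0,-0.75],0],[[0,0,-0.9],0],[[-0.05,-0.01,-1],0],[[-0.1,-0.02,-1],0]]' 
python3 -m pendant '[[[-0.08,-0.02,-0.1],0],[[-0.2,-0.04,-0.2],0],[[-0.3,-0.06,-0.3],0],[[-0.4,-0.08,-0.4],0],[[-0.5,-0.1,-0.47],0],[[-0.6,-0.12,-0.47],0],[[-0.68,-0.14,-0.47],0],[[-0.72,-0.14,-0.47],0]]' 
python3 -m pendant '[[[-0.05,-0.01,0],0],[[-0.15,-0.03,0],0],[[-0.27,-0.05,0],0],[[-0.4,-0.08,0],0],[[-0.52,-0.1,0],0],[[-0.63,-0.12,0],0],[[-0.7,-0.14,0],0],[[-0.72,-0.14,0],0]]' 
python3 -m pendant '[[[-0.05,-0.01,0],0],[[-0.15,-0.03,0],0],[[-0.27,-0.05,0],0],[[-0.4,-0.08,0],0],[[-0.52,-0.1,0],0],[[-0.63,-0.12,0],0],[[-0.7,-0.14,0],0],[[-0.72,-0.15,0],0]]'
python3 - <<'E'
from h import *
go(.5223,.0218,.058)
for n in("side","top"):
  im,d=read_camera(n); M=world(n,d)
  if n=="side": cv2.imwrite("pics/s4.png",cv2.resize(im[130:350,200:470],None,fx=2.4,fy=2.4))
  s=get_state()["tool_pos"]; A=M.reshape(-1,3); P=A[(np.hypot(*(A[:,:2]-s[:2]).T)<.04)&(A[:,2]>.145)&(A[:,2]<.185)]
  if len(P)>9: print(n,"held",cv2.minEnclosingCircle(P[:,:2].astype(np.float32)),len(P))
  for nm,c in(("b3",(.531,.065)),("b0",(.495,-.115)),("b1",(.504,-.073))):
    P=A[(np.hypot(*(A[:,:2]-c).T)<.024)&(A[:,2]>.098)&(A[:,2]<.108)]; 
    if len(P)>9: print(n,nm,P.mean(0).round(4),len(P))
  Q=A[(np.hypot(*(A[:,:2]-[.513,-.026]).T)<.035)&(A[:,2]>.111)&(A[:,2]<.12)]
  if len(Q)>9: print(n,"bar",Q.mean(0).round(4),cv2.minAreaRect(Q[:,:2].astype(np.float32)),len(Q))
E
```

```text
clock: 16.85
tool_pos: [0.5902, 0.1854, 0.1586]
tcp_rot: [0.772, 0.636, 0.002, 0.001]
force: [0.3, -0.1, -0.8]
finger_gap: 0.0313
gripper_force: 20.0
clock: 17.52
tool_pos: [0.567, 0.1301, 0.1937]
tcp_rot: [0.772, 0.635, -0.0, -0.0]
force: [0.9, -0.1, -0.3]
finger_gap: 0.0311
gripper_force: 20.0
clock: 18.18
tool_pos: [0.5452, 0.0757, 0.1941]
tcp_rot: [0.772, 0.635, -0.0, 0.0]
force: [-0.1, 0.1, -0.5]
finger_gap: 0.031
gripper_force: 20.0
clock: 18.85
tool_pos: [0.5224, 0.0214, 0.194]
tcp_rot: [0.772, 0.635, -0.0, 0.0]
force: [-0.7, 0.0, -0.6]
finger_gap: 0.0311
gripper_force: 20.0
t 18.85 pos [0.5224 0.0214 0.194 ] yaw -11.13 zdir [-0. -0. -1.] shift [ 0.004 -0.002  1.7  ] turn 0.003 F [-0.7  0.  -0.6] gap 0.0311 19.999919249676168
side held ((0.5225656032562256, 0.020156770944595337), 0.01622556895017624) 281
side b3 [0.5227 0.0637 0.1024] 15
side b0 [ 0.4968 -0.1165  0.1044] 160
side b1 [ 0.5026 -0.0745  0.1041] 153
side bar [ 0.5138 -0.0279  0.1145] ((0.5142046213150024, -0.026869509369134903), (0.04756224527955055, 0.01822718046605587), 78.22442626953125) 197
top b0 [ 0.4951 -0.1134  0.1044] 149
top b1 [ 0.5004 -0.072   0.1042] 143
top bar [ 0.5099 -0.0351  0.1144] ((0.5101402401924133, -0.03552757576107979), (0.023868238553404808, 0.018257834017276764), 79.70146942138672) 132
```

View pics/s4.png

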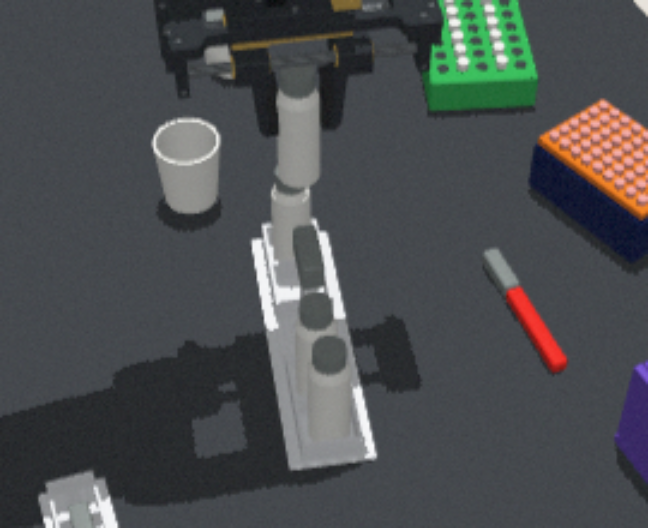

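Held bottle is upright and in line with well 2 (crop (300,130)). The carrier hasn't moved. Lowering, with a check before the last part.

```bash
python3 -m pendant '[[[0,0,0.06],0],[[0,0,0.18],0],[[0,0,0.32],0],[[0,0,0.46],0],[[0,0,0.6],0],[[0,0,0.74],0],[[0,0,0.85],0],[[0,0,0.9],0]]' 
python3 -m pendant '[[[0,0,0.05],0],[[0,0,0.13],0],[[0,0,0.21],0],[[0,0,0.29],0],[[0,0,0.37],0],[[0,0,0.44],0],[[0,0,0.48],0],[[0,0,0.5],0]]' 
python3 -c "
from h import *
go(.5223,.0218,.058)"
```

```text
clock: 19.62
tool_pos: [0.5222, 0.0228, 0.1202]
tcp_rot: [0.772, 0.636, -0.001, -0.001]
force: [-0.3, -0.2, -0.2]
finger_gap: 0.0316
gripper_force: 20.0
clock: 20.28
tool_pos: [0.5226, 0.0225, 0.0814]
tcp_rot: [0.772, 0.636, -0.0, -0.0]
force: [0.5, 0.0, -0.5]
finger_gap: 0.031
gripper_force: 20.0
t 20.28 pos [0.5226 0.0225 0.0814] yaw -11.06 zdir [-0.001  0.    -1.   ] shift [-0.009 -0.002  0.292] turn 0.004 F [ 0.5  0.  -0.5] gap 0.031 19.9999446363654
```

```bash
python3 -m pendant '[[[-0.01,0,0.04],0],[[-0.01,0,0.09],0],[[-0.01,0,0.14],0],[[-0.01,0,0.19],0],[[-0.01,0,0.24],0],[[-0.01,0,0.28],0],[[-0.01,0,0.29],0],[[-0.01,0,0.29],0]]' 
python3 -m pendant '[[[0,0,0],0],[[0,0,0],0],[[0,0,0],0],[[0,0,0],0],[[0,0,0],0],[[0,0,0],0],[[0,0,0],0],[[0,0,0],0]]' 0
python3 -c "
from h import *
go(.5223,.0218,.058)"
```

```text
clock: 20.95
tool_pos: [0.5225, 0.0217, 0.0585]
tcp_rot: [0.772, 0.636, -0.0, -0.0]
force: [0.9, 0.3, -0.0]
finger_gap: 0.0312
gripper_force: 20.0
clock: 21.62
tool_pos: [0.5226, 0.0217, 0.0588]
tcp_rot: [0.772, 0.636, 0.0, 0.0]
force: [0.6, -0.4, 0.1]
finger_gap: 0.0823
gripper_force: 0.0
t 21.62 pos [0.5226 0.0217 0.0588] yaw -11.06 zdir [ 0. -0. -1.] shift [ 0.001 -0.004  0.01 ] turn 0.004 F [ 0.6 -0.4  0.1] gap 0.0823 0.0
```

```bash
python3 -m pendant '[[[0,0,-0.05],0],[[0,0,-0.15],0],[[0,0,-0.28],0],[[0,0,-0.42],0],[[0,0,-0.58],0],[[0,0,-0.74],0],[[0,0,-0.9],0],[[0,0,-1],0]]' 
python3 -m pendant '[[[-0.03,0,-0.1],0],[[-0.1,0,-0.15],0],[[-0.2,0,-0.15],0],[[-0.3,0,-0.15],0],[[-0.4,0,-0.15],0],[[-0.5,0,-0.15],0],[[-0.57,0,-0.15],0],[[-0.6,0,-0.15],0]]'
python3 - <<'E'
from h import *
go(.5133,-.0257,.084)
for n in("side","top"):
  im,d=read_camera(n); M=world(n,d); A=M.reshape(-1,3)
  if n=="side": cv2.imwrite("pics/s5.png",cv2.resize(im[130:350,200:470],None,fx=2.4,fy=2.4))
  P=A[(np.abs(A[:,:2]-[.513,-.026]).max(1)<.14)&(A[:,2]>.0215)&(A[:,2]<.03)]
  D=np.linalg.norm(P[:,None,:2]-P[None,:,:2],axis=2); P=P[(D<.006).sum(1)>6]
  print(n,"rim",cv2.minAreaRect(P[:,:2].astype(np.float32)))
  Q=A[(np.hypot(*(A[:,:2]-[.513,-.026]).T)<.033)&(A[:,2]>.111)&(A[:,2]<.12)]
  if len(Q)>9: print(n,"bar",Q.mean(0).round(4),cv2.minAreaRect(Q[:,:2].astype(np.float32)),len(Q))
E
```

```text
clock: 22.28
tool_pos: [0.523, 0.0216, 0.1407]
tcp_rot: [0.772, 0.636, 0.001, 0.001]
force: [-0.3, 0.1, -0.1]
finger_gap: 0.0884
gripper_force: 0.0
clock: 22.95
tool_pos: [0.5131, -0.0265, 0.1505]
tcp_rot: [0.772, 0.635, -0.0, -0.0]
force: [-0.2, 0.0, 0.3]
finger_gap: 0.0881
gripper_force: 0.0
t 22.95 pos [ 0.5131 -0.0265  0.1505] yaw -11.13 zdir [-0.001  0.    -1.   ] shift [0.01  0.    0.831] turn 0.003 F [-0.2  0.   0.3] gap 0.0881 0.0
side rim ((0.5141831040382385, -0.027808398008346558), (0.22944818437099457, 0.046523336321115494), 78.45319366455078)
side bar [ 0.5136 -0.0281  0.1147] ((0.5143510103225708, -0.02531716227531433), (0.04960589483380318, 0.01808350719511509), 79.29173278808594) 195
top rim ((0.49457815289497375, -0.1112619936466217), (0.05303136259317398, 0.04638027027249336), 79.1921615600586)
```

View pics/s5.png

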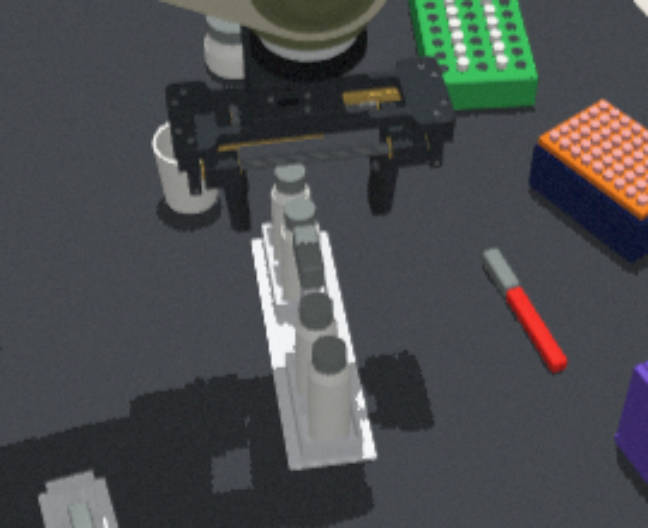

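All four bottles stand in their wells: caps at crop (290,180), (300,212), (317,308) and (330,352). The open fingers are centred over the bar. Descending to grasp it firmly.

```bash
python3 -m pendant '[[[0,0,0.05],0],[[0,0,0.15],0],[[0,0,0.27],0],[[0,0,0.4],0],[[0,0,0.54],0],[[0,0,0.68],0],[[0,0,0.79],0],[[0,0,0.83],0]]' 
python3 -m pendant '[[[0,0,0],0],[[0,0,0],0],[[0,0,0],0],[[0,0,0],0],[[0,0,0],0],[[0,0,0],0],[[0,0,0],0],[[0,0,0],0]]' 1 55
python3 -m pendant '[[[0,0,0],0],[[0,0,0],0],[[0,0,0],0],[[0,0,0],0],[[0,0,0],0],[[0,0,0],0],[[0,0,0],0],[[0,0,0],0]]'
python3 -c "
from h import *
go(.5133,-.0257,.234)"
```

```text
clock: 23.72
tool_pos: [0.5126, -0.0251, 0.0825]
tcp_rot: [0.772, 0.636, -0.001, -0.001]
force: [-0.3, 0.2, 0.6]
finger_gap: 0.0882
gripper_force: 0.0
clock: 24.38
tool_pos: [0.5134, -0.0254, 0.0845]
tcp_rot: [0.772, 0.636, 0.0, 0.0]
force: [0.4, -0.6, 0.3]
finger_gap: 0.0371
gripper_force: 0.0
clock: 25.05
tool_pos: [0.5132, -0.0254, 0.0843]
tcp_rot: [0.772, 0.636, -0.0, -0.0]
force: [-2.2, 0.8, 1.0]
finger_gap: 0.0174
gripper_force: 55.0
t 25.05 pos [ 0.5132 -0.0254  0.0843] yaw -11.06 zdir [-0.001  0.    -1.   ] shift [-4.000e-03  1.000e-03 -1.871e+00] turn 0.004 F [-2.2  0.8  1. ] gap 0.0174 54.9960071593523
```

```bash
python3 -m pendant '[[[0,0,-0.01],0],[[0,0,-0.03],0],[[0,0,-0.06],0],[[0,0,-0.1],0],[[0,0,-0.15],0],[[0,0,-0.2],0],[[0,0,-0.25],0],[[0,0,-0.3],0]]' 
python3 -m pendant '[[[0,0,-0.06],0],[[0,0,-0.12],0],[[0,0,-0.19],0],[[0,0,-0.26],0],[[0,0,-0.33],0],[[0,0,-0.4],0],[[0,0,-0.47],0],[[0,0,-0.54],0]]' 
python3 -m pendant '[[[0,0,-0.07],0],[[0,0,-0.14],0],[[0,0,-0.21],0],[[0,0,-0.28],0],[[0,0,-0.35],0],[[0,0,-0.42],0],[[0,0,-0.49],0],[[0,0,-0.56],0]]' 
python3 -m pendant '[[[0,0,-0.07],0],[[0,0,-0.14],0],[[0,0,-0.21],0],[[0,0,-0.28],0],[[0,0,-0.35],0],[[0,0,-0.41],0],[[0,0,-0.45],0],[[0,0,-0.47],0]]' 
python3 -m pendant '[[[0,0,0],0],[[0,0,0],0],[[0,0,0],0],[[0,0,0],0],[[0,0,0],0],[[0,0,0],0],[[0,0,0],0],[[0,0,0],0]]'
python3 - <<'E'
from h import *
go(.5133,-.0257,.234)
im,d=read_camera("side"); A=world("side",d).reshape(-1,3)
cv2.imwrite("pics/s6.png",cv2.resize(im[60:370,190:510],None,fx=1.85,fy=1.85))
P=A[(np.abs(A[:,:2]-[.513,-.026]).max(1)<.15)&(A[:,2]>.14)&(A[:,2]<.185)]
e=np.array([.196,.981]); s=(P[:,:2]-[.513,-.026])@e
for a,b in((-.125,-.112),(-.08,-.06),(.03,.065),(.11,.122)):
    Q=P[(s>a)&(s<b)]
    if len(Q): print(a,len(Q),np.percentile(Q[:,2],[2,10,50]).round(4))
E
```

```text
clock: 25.72
tool_pos: [0.5134, -0.0255, 0.1089]
tcp_rot: [0.772, 0.636, 0.0, 0.0]
force: [-0.5, -0.3, -5.7]
finger_gap: 0.0171
gripper_force: 55.0
clock: 26.38
tool_pos: [0.5134, -0.0254, 0.1521]
tcp_rot: [0.772, 0.636, 0.0, 0.0]
force: [0.0, -1.0, -5.4]
finger_gap: 0.0172
gripper_force: 55.0
clock: 27.05
tool_pos: [0.5134, -0.0254, 0.1969]
tcp_rot: [0.772, 0.636, -0.0, -0.0]
force: [-0.7, -0.7, -5.7]
finger_gap: 0.0172
gripper_force: 55.0
clock: 27.72
tool_pos: [0.5135, -0.0255, 0.2345]
tcp_rot: [0.772, 0.636, 0.0, 0.0]
force: [0.7, -0.5, -5.6]
finger_gap: 0.0173
gripper_force: 55.0
clock: 28.38
tool_pos: [0.5134, -0.0254, 0.2339]
tcp_rot: [0.772, 0.636, -0.0, -0.0]
force: [-0.3, -0.2, -5.4]
finger_gap: 0.0172
gripper_force: 55.0
t 28.38 pos [ 0.5134 -0.0254  0.2339] yaw -11.06 zdir [-0.  0. -1.] shift [-0.003 -0.    -0.001] turn 0.004 F [-0.3 -0.2 -5.4] gap 0.0172 54.97164208441973
-0.125 389 [0.1502 0.1525 0.1601]
-0.08 187 [0.1522 0.1534 0.1561]
0.03 242 [0.1526 0.1538 0.157 ]
0.11 43 [0.1524 0.1534 0.1575]
```

View pics/s6.png

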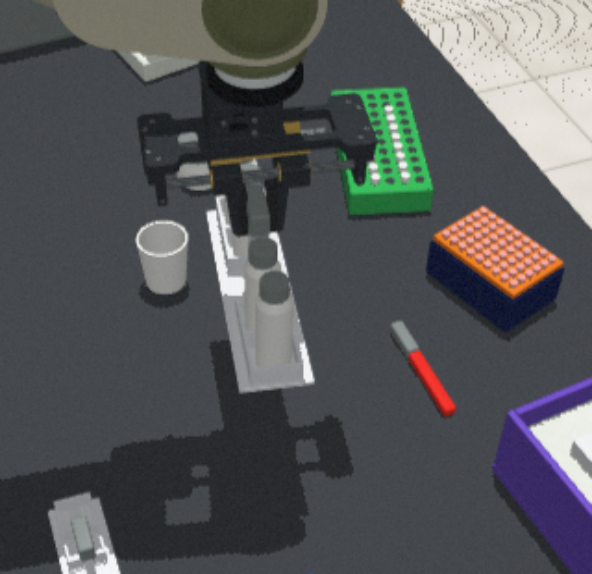

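The carrier hangs level at about 0.15 m with bottles at crop (263,255) and (273,290). The other two are behind the gripper, and the measured weight of about 5.6–6 N fits a full carrier. Bystanders in view haven't moved.

```bash
python3 -c "
from station import *
print(close_job())"
```

```text
the job is handed in; nothing more can be done
None
```

The job is handed in: both loose bottles are in the two empty wells, and the arm is holding the full carrier by its grip bar, steady and level, about 15 cm off the bench.

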